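Clamp the hallway torch in its ratchet holder

ROBOT

A 7-joint arm with a two-finger parallel gripper is mounted at the origin on the work surface. World frame = base frame: x ahead of the robot, y to its left, z up, the work surface at z = 0. Lengths are in m, angles in rad, forces in N, time in s.
With the tool pointing down it reaches from about 0.425 to 0.875 m from the base axis. Payload 4.7 kg.
Tool frame: the origin (TCP) lies midway between the tips of the shut fingers; the grasp point (between the pads) lies 19 mm behind it (r.grip_point_offset is the distance from the TCP to the grasp point, in m); z points along the fingers, y is the line along which they close (so a half turn about z gives the same grasp; the last joint's range is limited). The gripper opens to 85 mm and grips with 20 to 120 N. Pads are 22 mm wide; open, the fingers measure 114 mm over their backs; the gripper's body (76 mm by 85 mm) begins 54 mm behind the grasp point. The pads swing forward as they close: fully open they stand 13 mm farther back than shut.
Start: joints at [1.226, 0.321, -0.07, 1.45, 0.023, 1.371, -0.057], TCP at [0.228, -0.609, 0.231] pointing down, gripper open.
Joint ranges: [-2.86, 2.86], [-0.3, 2.09], [-1.38, 1.24], [0.06, 2.45], [-1.56, 4.7], [0.09, 2.05], [-2.69, 2.69]. Speed limits (rad/s): [2.57, 2.57, 3.14, 3.14, 3.14, 3.14, 3.14].

INTERFACE

Orientations are given as a unit quaternion [w, x, y, z].
In Python, from station import r gives the robot as it stands.
- The arm moves only by the tool servo_tool, never from a script. Its argument "motion" is a list of rows, each a list of 5 numbers: the shift along the tool's x, y, z in m, then the turn about the tool's z in degrees, then the opening, from 0 (shut) to 1 (fully open). In form: [[tx, ty, tz, roll, hand], ...]. A call has 1 to 8 rows; each row is the pose to reach, as a shift and turn from the pose commanded when the call began, along the tool's axes at that moment; what a row does not reach only later rows make up. A row lasts 1/12 s, in which the tool goes at most 41.7 mm and 7.16 degrees, less where a joint would pass 70% of its speed; a pose out of reach is approached as far as the arm can. A call with a gripper value outside its range is refused whole. The fingers move at their own pace and stop on an object; "force" is the grip in N (left out, the last holds). Time passes only in rows, so rows that repeat a pose let the fingers close. It gives the time, the measured TCP pose, the force and the opening at its end, in the units of the state.
- r.state(): the state, without advancing time (a new reading comes with each control period).
- r.camera(name): name is "scene" or "side" or "wrist"; returns (picture, depth): 384x512x3 uint8, blue, green, red; 384x512 float32, m along the optical axis (not along the pixel's ray), 0 where there is no reading.
- r.get_calibration(name): a dict with "mtx" (3x3 intrinsics, pixels), "cam_to_world" (4x4, takes a point from camera to world coordinates); the wrist camera has in their place "hand_eye" (4x4, takes a point from camera to tool coordinates, whose origin is the TCP and whose axes are the flange's). Camera axes: x right, y up, looking along -z (the intrinsics and any distortion apply to the point x, -y, -z); pixel columns grow to the right and rows downward; lengths in m; the calibration is good to about 2 mm. A picture is of the moment at which its call begins: read the wrist's pose just before it. get_calibration takes no time and is no camera call.
- r.job_done(): hands the job in, once; it reports no verdict.
The state is a dict: "time": time; "joints": joint angles; "qvel": joint speeds; "effort": joint torques, N m; "tcp_pos": TCP position; "tool_rot": TCP orientation; "force": force on the tool from outside, world axes, zero at the start; "ft_torque": the same for the moment, N m; "gripper_width": opening from 0.0 (shut) to 1.0 (fully open).
Only numpy, scipy, OpenCV 4.12 (cv2) and the standard library are available. Lean on these libraries where they do the work, as an engineer would, in place of code of your own. Each camera call takes 0.05 s, during which the arm holds its last target. There are 200 camera calls.

TASK

Put the yellow torch back in its ratchet clamp on the console: flip the red pawl lever over to release it, slide the orange-tabbed jaw fully back, and lay the torch button up across the bed, centred on the jaws with its lens end over the blue stripe. Then flip the pawl lever back to its locking side and slide the jaw up until the torch is snug between both jaws. Do not disturb the canister, bowl, doorstop or key fob.

Things in the scene. Friction and masses are not known exactly. Their poses are not given: they have to be found in the camera images.
- dock: ratchet clamp, fixed: grey slab 280 (x) x 110 (y) x 24 mm high; origin at the centre of its underside, +x = the jaw's closing direction, z up. Its flat top (24 mm high) is the bed; a blue stripe runs along the bed's -y edge. A steel rack (16 mm wide, teeth 8 mm apart, 6 mm high) lies on it at x -122 to -2 mm, y 0. Left or right on the console; +x within 0.3 rad of world +y.
- fixed_jaw (a point): centre of the fixed jaw's gripping face, 38 mm above the table, at clamp x = +120 mm, looking to the clamp's -x; axes as the clamp's. The jaw is 56 mm wide (y), 20 mm thick, its top 50 mm above the table.
- jaw (a joint): sliding jaw, m: jaw gap = this value + 0.008. Range 0 to 0.092 (fully back: gap 100 mm); grows as the jaw goes back, to the clamp's -x. Starts at 0 to 0.022. About 1.5 N of friction; stays where left. With the pawl locking it clicks forward freely but goes back one 8 mm tooth at most.
- jaw_tab (a point): grip point in the upright orange tab on the sliding jaw, 66 mm above the table, 23 mm behind the jaw's face; axes as the clamp's. Tab: 22 (x) x 14 mm (y), centred on this point in x and y, from the deck (40 mm above the table, 76 mm wide) up to 78 mm. The jaw's face block is 56 mm wide, top 50 mm above the table.
- pawl (a joint): pawl with red lever, rad: 0 = locking (lever leans 35 deg back, to the clamp's -x; up to about 0.15 on a tooth's slope), 1.134 = released (leans 30 deg forward, to the clamp's +x, towards the tab). Gravity-bistable: pushed past upright (0.61) it falls to the other side by itself and stays. Under 1 N at the bar flips it. Starts locking.
- pawl_bar (a point): centre of the red cross-bar on top of the pawl lever (44 mm long along the clamp's y, 14 mm thick). It rides on the sliding jaw, 58 mm from the pivot: 97 mm above the table and 33 mm behind the pivot (to the clamp's -x) when locking, 108 mm up when upright, 100 mm up and 29 mm ahead when released.
- pawl_pivot (a point): pivot of the pawl lever, 50 mm above the table, 69 mm behind jaw_tab (to the clamp's -x); rides on the sliding jaw; axes as the clamp's. The dark cheeks beside it are 30 mm wide in all, from 10 mm behind to 36 mm ahead of it, and reach 58 mm above the table.
- torch_mid (a point): centre of the yellow torch, 17 mm above its underside: 150 mm long along its x (lens +75, black tail -75), body 34 wide (y) x 34 mm high, rounded square; round head 40 mm in diameter from +40 to +75 mm, underside flush; z up, red button on top. 180 g. Starts button up on the mat, lens within 1.3 rad of world +x. To be laid with x along the clamp's -y.
- torch_lens (a point): point on the torch's axis at the lens end, 75 mm from torch_mid
- mat: thin brown leather mat flat on the console, 270 (x) x 350 (y) mm, under 1 mm thick; the torch lies about its middle. It lies on the console's other side from the clamp. Of the four bystanders, two stand near opposite corners of the mat and two close beside the clamp's long sides, in any order.
- canister: stainless canister with twist cap, 68 mm in diameter, 150 mm high; origin at the centre of its underside; leave alone
- bowl: turquoise bowl, 90 mm in diameter, 45 mm high; origin at the centre of its underside; leave alone
- wedge: wooden doorstop wedge, 100 x 38 x 32 mm; origin at the centre of its underside; leave alone
- fob: silver key fob, 52 x 30 x 10 mm; origin at the centre of its underside; leave alone
Things that resemble listed ones, but are neither listed nor needed, are in the scene too. Of the things like the part that bears torch_mid, leave any that is pink or purple; of the rest the larger one is meant.

How it is judged:
By the outcome, as a careful person would: the job done as asked, in the order asked, and still so for the second after the job is handed in, with the robot touching nothing.
It also fails if it takes over 72 s, if anything falls off the work surface, if the arm or the gripper's body presses on something with over 40 N, if the wrist force passes 120 N, or if a joint passes its speed limit or range.

## Working session

There is one attempt and no reset: what is moved stays moved. The work goes in short steps, Python scripts to look and compute and a tool call to move; the robot and the scene stay as the last step left them, time stands still between calls to the robot, and variables do not carry over. Pictures are saved under pics/ and viewed, on a budget of 10 in all, crops included, one or two more only if the job needs it, and the job is handed in when it is done.

Besides the shell and the picture viewer there is one more tool, called after "Emit:" as a command line: name --pt "numbers of a row" for each row, then --argument value for the rest. servo_tool: Moves the arm, as the interface text tells. Its arguments: {"type":"object","properties":{"motion":{"type":"array"},"force":{"type":"number"}},"required":["motion"]}

```bash
ls; mkdir -p pics
cat > h.py <<'E'
import numpy as np, cv2
from scipy.spatial.transform import Rotation as R
from station import r
def T_wc(name):
    c=r.get_calibration(name)
    if name!='wrist': return np.array(c['mtx']),np.array(c['cam_to_world'])
    s=r.state(); q=s['tool_rot']; T=np.eye(4); T[:3,:3]=R.from_quat([q[1],q[2],q[3],q[0]]).as_matrix(); T[:3,3]=s['tcp_pos']
    return np.array(c['mtx']),T@np.array(c['hand_eye'])
def shot(name,fn=None):
    K,T=T_wc(name); im,d=r.camera(name)
    if fn: cv2.imwrite('pics/'+fn,im); np.savez('pics/'+fn+'.npz',im=im,d=d,K=K,T=T)
    return im,d,K,T
def plane(u,v,z,K,T):
    p=np.linalg.inv(K)@np.array([u,v,1.0]); w=T[:3,:3]@np.array([p[0],-p[1],-p[2]]); o=T[:3,3]
    return o+w*(z-o[2])/w[2]
def cloud(d,K,T):
    v,u=np.indices(d.shape); x=(u-K[0,2])/K[0,0]*d; y=(v-K[1,2])/K[1,1]*d
    P=np.stack([x,-y,-d],-1)@T[:3,:3].T+T[:3,3]; P[d<=0]=np.nan
    return P
E
python3 - <<'E'
from h import *
a=shot('scene','s0.png');b=shot('side','d0.png')
cv2.imwrite('pics/v0.png',np.vstack([a[0],b[0]])[:, :] if 0 else cv2.resize(np.hstack([a[0],b[0]]),(800,300)))
for n,x in(('scene',a),('side',b)): print(n,x[2].round(1),x[3].round(3), r.get_calibration(n).keys())
print(r.state()); print(r.get_calibration('wrist'))
E
```

```text
pics
scene [[355.7   0.  255.6]
 [  0.  355.7 184.1]
 [  0.    0.    1. ]] [[-0.677 -0.55   0.489  1.068]
 [ 0.736 -0.521  0.433  0.477]
 [ 0.017  0.652  0.758  0.952]
 [ 0.     0.     0.     1.   ]] dict_keys(['mtx', 'cam_to_world'])
side [[388.6   0.  249.6]
 [  0.  388.6 187.7]
 [  0.    0.    1. ]] [[-0.916  0.299 -0.268  0.206]
 [-0.401 -0.688  0.605  0.697]
 [-0.004  0.662  0.75   1.003]
 [ 0.     0.     0.     1.   ]] dict_keys(['mtx', 'cam_to_world'])
{'time': 0.1, 'joints': array([ 1.22609518,  0.32174472, -0.07009255,  1.4515732 ,  0.02259051,
        1.3707953 , -0.05693188]), 'qvel': array([ 5.57926737e-04, -3.07099027e-03,  7.64258746e-05, -3.54500077e-03,
        1.57794380e-03,  3.44125116e-04, -9.46284035e-05]), 'effort': array([-2.75661096e-04, -4.94880581e+01, -3.84061206e-01, -3.15207624e+01,
        1.30806566e-02,  7.51547981e-03,  2.38136073e-05]), 'tcp_pos': array([ 0.2280398 , -0.60816292,  0.23032549]), 'tool_rot': array([-8.44589688e-04,  9.83950287e-01,  1.78440695e-01, -1.95085093e-04]), 'force': array([-0.52845825,  0.44040334,  0.268284  ]), 'ft_torque': array([0.00063057, 0.01541265, 0.0043597 ]), 'gripper_width': 0.997849260537768}
{'mtx': array([[301.64912581,   0.        , 254.62422853],
       [  0.        , 301.64912581, 191.60231569],
       [  0.        ,   0.        ,   1.        ]]), 'hand_eye': array([[-2.82170885e-04,  9.57938329e-01,  2.86974004e-01,
         7.20528814e-02],
       [ 9.99999796e-01,  4.34975730e-04, -4.68715263e-04,
        -5.88959334e-04],
       [-5.73827043e-04,  2.86973813e-01, -9.57938255e-01,
        -1.42629124e-01],
       [ 0.00000000e+00,  0.00000000e+00,  0.00000000e+00,
         1.00000000e+00]])}
```

View pics/s0.png

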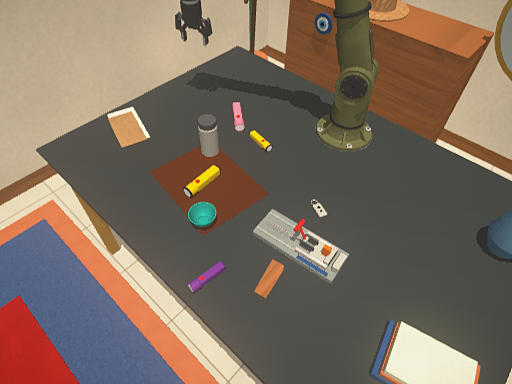

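View pics/d0.png

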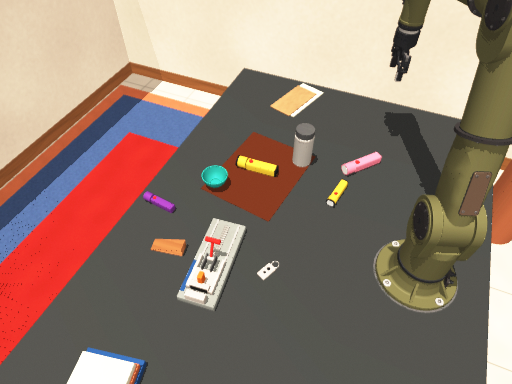

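Scene view: yellow torch at (203,180) on the mat, clamp at (300,245) with the red lever at (300,228), orange tab at (326,250). The canister (208,135), bowl (202,215), wedge (268,278) and fob (319,208) are all clear of them. Side view: torch (258,166) with its lens to the left, clamp (213,262).

```bash
cat > m0.py <<'E'
from h import *
for n in('s0','d0'):
    z=np.load(f'pics/{n}.png.npz'); im,d,K,T=[z[k] for k in('im','d','K','T')]
    P=cloud(d,K,T); hsv=cv2.cvtColor(im,cv2.COLOR_BGR2HSV); H,S,V=[hsv[...,i].astype(int) for i in range(3)]
    ok=np.isfinite(P[...,0])&(P[...,2]>-0.01)&(P[...,2]<.2)&(P[...,0]>.2)&(P[...,0]<1)&(abs(P[...,1])<.8)
    print(n,'table z',np.nanmedian(P[...,2][ok&(V<60)]))
    def comp(m,name,mn):
        k,l,st,c=cv2.connectedComponentsWithStats((m&ok).astype(np.uint8))
        for i in range(1,k):
            if st[i,4]>=mn:
                Q=P[l==i]; q=Q[:,:2]-Q[:,:2].mean(0); w,v=np.linalg.eigh(q.T@q); a=v[:,1]; e=q@a
                r_=cv2.minAreaRect((Q[:,:2]*1000).astype(np.float32))
                print(name,st[i,4],c[i].round(0),'mean',Q.mean(0).round(4),'z',np.percentile(Q[:,2],[2,98]).round(3),'ang',np.degrees(np.arctan2(a[1],a[0])).round(1),'rect',np.round(r_[0]),np.round(r_[1]),round(r_[2],1))
    comp((H>20)&(H<34)&(S>150)&(V>90),'yellow',30)
    comp((H>=6)&(H<16)&(S>190)&(V>150),'orange',15)
    comp(((H<4)|(H>176))&(S>170)&(V>90),'red',8)
    comp((H>100)&(H<125)&(S>120)&(P[...,0]>.4),'blue',15)
    comp((S<60)&(V>90)&(abs(P[...,2]-.024)<.006),'bed',100)
    comp((H>80)&(H<96)&(S>120),'bowl',50)
    comp((S<60)&(V>60)&(P[...,2]>.05),'canister/steel',60)
E
python3 m0.py
```

```text
s0 table z 0.007116684264113549
yellow 165 [259. 139.] mean [ 0.2896 -0.2032  0.0203] z [-0.     0.029] ang 76.6 rect [ 277. -206.] [120.  47.] 80.2
yellow 411 [204. 179.] mean [ 0.5774 -0.1976  0.0272] z [-0.     0.039] ang -174.2 rect [ 572. -215.] [157.  61.] 4.3
orange 65 [326. 250.] mean [0.5413 0.2841 0.0678] z [0.046 0.078] ang 100.7 rect [539. 284.] [15. 20.] 5.6
red 84 [300. 227.] mean [0.5463 0.1907 0.0934] z [0.    0.109] ang -156.1 rect [509. 180.] [120.  36.] 21.6
red 10 [202. 278.] mean [0.8284 0.0717 0.0257] z [0.024 0.027] ang 112.9 rect [828.  71.] [8. 8.] 84.2
blue 96 [312. 265.] mean [0.5846 0.274  0.0236] z [0.021 0.027] ang 96.5 rect [585. 273.] [12. 96.] 7.8
blue 142 [387. 334.] mean [0.6078 0.5304 0.0212] z [0.018 0.025] ang -169.3 rect [615. 532.] [93. 13.] 10.9
blue 24 [374. 367.] mean [0.6986 0.5456 0.0204] z [0.017 0.023] ang -167.8 rect [697. 546.] [34.  5.] 8.9
bed 1634 [289. 239.] mean [0.5609 0.1684 0.0232] z [0.019 0.028] ang 91.8 rect [548. 199.] [113. 279.] 6.5
bowl 535 [202. 214.] mean [ 0.6796 -0.0942  0.0239] z [0.    0.045] ang 72.3 rect [675. -9
[... 1171 characters left out ...]
] 84.4
bed 1774 [219. 254.] mean [0.536  0.1775 0.0243] z [0.02  0.029] ang 101.7 rect [544. 200.] [111. 280.] 6.1
bowl 448 [214. 175.] mean [ 0.6902 -0.0929  0.0269] z [0.003 0.048] ang 126.3 rect [701. -92.] [ 88. 130.] 64.1
canister/steel 601 [304. 139.] mean [ 0.4414 -0.2924  0.1167] z [0.054 0.153] ang -163.9 rect [ 444. -306.] [68. 64.] 70.5
canister/steel 89 [209. 260.] mean [0.5412 0.2254 0.0562] z [0.051 0.061] ang 86.1 rect [541. 228.] [31. 47.] 7.5
canister/steel 73 [193. 294.] mean [0.5329 0.3303 0.0512] z [0.05  0.054] ang -173.3 rect [530. 330.] [55. 19.] 5.6
canister/steel 1587 [100. 370.] mean [0.6342 0.583  0.0599] z [0.056 0.063] ang -160.3 rect [629. 587.] [132.  73.] 11.4
```

```bash
cat >> h.py <<'E'
DC=np.array([.546,.1995]); DY=np.radians(96.2)
ex=np.array([np.cos(DY),np.sin(DY)]); ey=np.array([-ex[1],ex[0]])
def w2d(p): p=np.asarray(p)[...,:2]-DC; return np.stack([p@ex,p@ey],-1)
def d2w(x,y): return DC+x*ex+y*ey
def go(xy,z,toolydeg):
    "remaining shift in tool axes (mm) and roll (deg) to world xy, z, tool-y heading"
    s=r.state(); q=s['tool_rot']; M=R.from_quat([q[1],q[2],q[3],q[0]]).as_matrix()
    d=M.T@(np.array([*xy,z])-s['tcp_pos']); h=np.degrees(np.arctan2(M[1,1],M[0,1]))
    print('t',round(s['time'],2),'tcp',s['tcp_pos'].round(4),'dock',w2d(s['tcp_pos']).round(4),'toolz',M[:,2].round(3),'yheading',h.round(1),'F',s['force'].round(1),'w',round(s['gripper_width'],3),'joints',s['joints'].round(2))
    print('shift mm',(d*1000).round(1),'roll',(-((toolydeg-h+180)%360-180)).round(1))
E
python3 - <<'E'
from h import *
go(d2w(-.055,0),.2,6.2)
for n in('s0','d0'):
    z=np.load(f'pics/{n}.png.npz'); P=cloud(z['d'],z['K'],z['T']); D=w2d(P); im=z['im']
    hsv=cv2.cvtColor(im,cv2.COLOR_BGR2HSV).astype(int)
    for nm,m in(('wedge',(hsv[...,0]>4)&(hsv[...,0]<20)&(hsv[...,1]>90)&(D[...,1]<-.06)&(D[...,1]>-.2)&(abs(D[...,0])<.2)&(P[...,2]>.005)),('fob',(hsv[...,2]>140)&(hsv[...,1]<60)&(D[...,1]>.06)&(D[...,1]<.2)&(abs(D[...,0])<.2))):
        Q=D[m]; print(n,nm,len(Q), Q.min(0).round(3),Q.max(0).round(3),Q.mean(0).round(3), cv2.minAreaRect((Q*1000).astype(np.float32)))
E
```

```text
t 0.1 tcp [ 0.228  -0.6082  0.2303] dock [-0.7686  0.4033] toolz [-0.001  0.002 -1.   ] yheading -69.4 F [-0.5  0.4  0.3] w 0.998 joints [ 1.23  0.32 -0.07  1.45  0.02  1.37 -0.06]
shift mm [ 567.7 -591.2   31.3] roll -75.6
s0 wedge 496 [-0.031 -0.199] [ 0.014 -0.099] [-0.008 -0.148] ((-8.82948112487793, -149.95741271972656), (38.58032989501953, 98.84053039550781), 4.739022731781006)
s0 fob 127 [-0.085  0.068] [0.133 0.189] [-0.017  0.151] ((24.47472381591797, 128.42428588867188), (120.51831817626953, 217.81710815429688), 89.42771911621094)
d0 wedge 414 [-0.032 -0.198] [ 0.014 -0.097] [-0.006 -0.139] ((-8.050765991210938, -147.66043090820312), (42.83626937866211, 100.97592163085938), 5.3087992668151855)
d0 fob 193 [-0.058  0.134] [0.011 0.186] [-0.017  0.16 ] ((-26.550418853759766, 161.22659301757812), (32.7141227722168, 73.75635528564453), 60.9410400390625)
```

Emit:
servo_tool --pt "0.57 -0.59 0 0 0" --pt "0.57 -0.59 0 0 0" --pt "0.57 -0.59 0 0 0" --pt "0.57 -0.59 0 0 0" --pt "0.57 -0.59 0 0 0" --pt "0.57 -0.59 0 0 0" --pt "0.57 -0.59 0 0 0" --pt "0.57 -0.59 0 0 0"

```text
time: 0.77
tcp_pos: [0.361, -0.3007, 0.231]
tool_rot: [0.0, 0.984, 0.178, -0.0]
force: [1.4, -0.5, -0.6]
gripper_width: -0.001
```

```bash
python3 -c "
from h import *
go(d2w(-.055,0),.2,6.2)"
```

```text
t 0.77 tcp [ 0.361  -0.3007  0.231 ] dock [-0.4773  0.2379] toolz [-0. -0. -1.] yheading -69.4 F [ 1.4 -0.5 -0.6] w -0.001 joints [ 0.95 -0.05 -0.3   1.87 -0.02  1.32 -0.56]
shift mm [ 335.2 -350.2   30.8] roll -75.6
```

Emit:
servo_tool --pt "0.335 -0.35 0 -75 0" --pt "0.335 -0.35 0 -75 0" --pt "0.335 -0.35 0 -75 0" --pt "0.335 -0.35 0 -75 0" --pt "0.335 -0.35 0 -75 0" --pt "0.335 -0.35 0 -75 0" --pt "0.335 -0.35 0 -75 0" --pt "0.335 -0.35 0 -75 0"

```text
time: 1.43
tcp_pos: [0.4923, 0.0055, 0.2313]
tool_rot: [0.0, 0.776, 0.631, -0.0]
force: [0.2, -0.8, -0.9]
gripper_width: 0.005
```

```bash
python3 -c "
from h import *
go(d2w(-.055,0),.12,6.2)"
```

```text
t 1.43 tcp [0.4923 0.0055 0.2313] dock [-0.1871  0.0744] toolz [ 0.    -0.001 -1.   ] yheading -11.8 F [ 0.2 -0.8 -0.9] w 0.005 joints [ 0.6   0.01 -0.66  1.81  0.01  1.32 -0.27]
shift mm [148.7  29.9 111.2] roll -18.0
```

Emit:
servo_tool --pt "0.149 0.03 0.03 -18 0" --pt "0.149 0.03 0.03 -18 0" --pt "0.149 0.03 0.03 -18 0" --pt "0.149 0.03 0.03 -18 0" --pt "0.149 0.03 0.03 -18 0"

```text
time: 1.85
tcp_pos: [0.5521, 0.1506, 0.1995]
tool_rot: [-0.003, 0.667, 0.745, 0.001]
force: [-1.2, -0.3, 0.5]
gripper_width: 0.004
```

```bash
cat > m1.py <<'E'
from h import *
import sys
fn=sys.argv[1]
im,d,K,T=shot('wrist',fn)
P=cloud(d,K,T); D=w2d(P); Z=P[...,2]; hsv=cv2.cvtColor(im,cv2.COLOR_BGR2HSV).astype(int); H,S,V=[hsv[...,i] for i in range(3)]
near=(abs(D[...,0])<.16)&(abs(D[...,1])<.08)
def rep(n,m):
    m=m&near
    if m.sum()<10: print(n,'few',m.sum()); return
    Q=D[m]; print(n,m.sum(),'med',np.median(Q,0).round(4),'p2',np.percentile(Q,2,axis=0).round(4),'p98',np.percentile(Q,98,axis=0).round(4),'z',np.percentile(Z[m],[2,50,98]).round(4))
rep('tab top',(H>=5)&(H<18)&(S>170)&(Z>.073)&(Z<.084))
rep('bar',((H<5)|(H>175))&(S>150)&(Z>.085)&(Z<.125))
rep('fixed jaw top',(abs(Z-.05)<.004)&(D[...,0]>.112))
rep('blue',(H>100)&(H<125)&(S>120)&(abs(Z-.024)<.006))
m=near&(abs(Z-.024)<.005)
rep('bed',m); print('angle-rect',cv2.minAreaRect((D[m]*1000).astype(np.float32)))
E
python3 m1.py w1.png; python3 -c "
from h import *
go(d2w(-.055,0),.088,6.2)"
```

```text
tab top 99 med [0.0779 0.0031] p2 [ 0.0736 -0.0049] p98 [0.0947 0.0078] z [0.0737 0.0771 0.0786]
bar 1017 med [-0.0105  0.0012] p2 [-0.0181 -0.0192] p98 [-0.0015  0.0223] z [0.0881 0.1065 0.1085]
fixed jaw top few 0
blue 1263 med [ 0.0714 -0.0456] p2 [ 0.0224 -0.0511] p98 [ 0.1136 -0.0401] z [0.023  0.0247 0.0263]
bed 15876 med [-0.0322  0.0013] p2 [-0.1283 -0.0515] p98 [0.1092 0.0546] z [0.022  0.0242 0.0276]
angle-rect ((-11.332801818847656, 1.5121688842773438), (254.33216857910156, 110.12584686279297), 0.04431821405887604)
t 1.9 tcp [0.5519 0.147  0.1999] dock [-0.0528 -0.0002] toolz [-0.003  0.003 -1.   ] yheading 6.2 F [-0.6 -0.1 -0.1] w -0.001 joints [ 0.37  0.25 -0.79  1.67  0.18  1.29 -0.34]
shift mm [-2.500e+00  1.000e-01  1.119e+02] roll 0.0
```

View pics/w1.png

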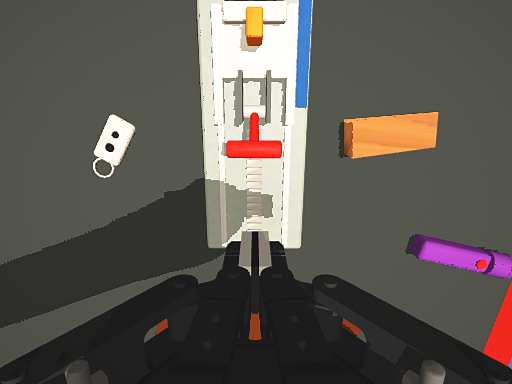

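Wrist view: bar at (254,149), tab at (255,25), rack and bed seen cleanly. The fob and wedge are clear of the path. Next: descend behind the bar and push it over.

Emit:
servo_tool --pt "-0.002 0 0.04 0 0" --pt "-0.002 0 0.08 0 0" --pt "-0.002 0 0.112 0 0" --pt "-0.002 0 0.112 0 0" --pt "0.012 0 0.112 0 0" --pt "0.022 0 0.112 0 0" --pt "0.03 0 0.112 0 0" --pt "0.038 0 0.112 0 0"

```text
time: 2.57
tcp_pos: [0.5499, 0.1813, 0.0911]
tool_rot: [0.001, 0.67, 0.742, 0.001]
force: [0.2, -0.4, 0.4]
gripper_width: 0.001
```

Emit:
servo_tool --pt "0.008 0 0 0 0" --pt "0.015 0 0 0 0" --pt "0.022 0 0 0 0" --pt "0.028 0 0 0 0" --pt "0.028 0 0 0 0" --pt "0.01 0 -0.03 0 0" --pt "0.01 0 -0.07 0 0.4" --pt "0.01 0 -0.11 0 0.4"

```text
time: 3.23
tcp_pos: [0.5473, 0.1887, 0.1993]
tool_rot: [-0.001, 0.671, 0.742, -0.002]
force: [1.2, 0.9, 0.8]
gripper_width: 0.271
```

```bash
python3 m1.py w2.png; python3 -c "
from h import *
go(d2w(.084,0.001),.047,6.2)"
```

```text
tab top 90 med [0.0817 0.0021] p2 [ 0.0743 -0.0046] p98 [0.095  0.0079] z [0.076  0.0774 0.079 ]
bar 1047 med [0.045  0.0013] p2 [ 0.0348 -0.0193] p98 [0.0514 0.022 ] z [0.0894 0.106  0.1082]
fixed jaw top 1730 med [0.1288 0.0013] p2 [ 0.119 -0.025] p98 [0.1387 0.0282] z [0.0469 0.0498 0.0514]
blue 1205 med [ 0.0734 -0.0456] p2 [ 0.0219 -0.0511] p98 [ 0.1176 -0.0401] z [0.0231 0.0247 0.0263]
bed 14700 med [-0.012   0.0009] p2 [-0.1295 -0.0514] p98 [0.1337 0.0546] z [0.022  0.0242 0.0276]
angle-rect ((-0.071441650390625, 1.5889663696289062), (278.13922119140625, 110.17469024658203), 0.04889015108346939)
t 3.28 tcp [0.5516 0.1917 0.2089] dock [-0.0084 -0.0048] toolz [ 0.011  0.002 -1.   ] yheading 5.8 F [2.3 1.8 4.8] w 0.36 joints [ 0.3   0.27 -0.8   1.64  0.2   1.31 -0.43]
shift mm [ 92.1  -8.2 162. ] roll -0.4
```

View pics/w2.png

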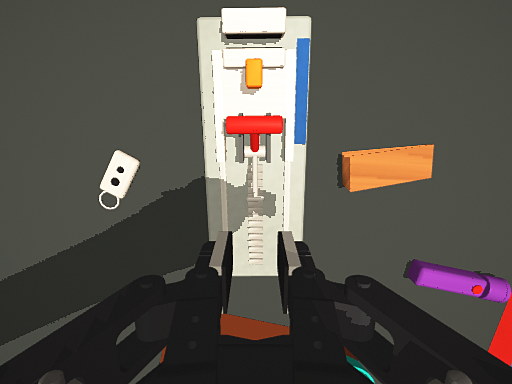

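Emit:
servo_tool --pt "0.04 -0.004 0.01 0 0.4" --pt "0.08 -0.007 0.01 0 0.4" --pt "0.092 -0.007 0.01 0 0.4" --pt "0.092 -0.007 0.01 0 0.4"

```text
time: 3.62
tcp_pos: [0.5292, 0.2868, 0.1894]
tool_rot: [-0.001, 0.667, 0.745, 0.001]
force: [-0.1, 0.1, -0.6]
gripper_width: 0.403
```

```bash
python3 -c "
from h import *
go(d2w(.0845,0.0013),.047,6.2)"
```

```text
t 3.62 tcp [0.5292 0.2868 0.1894] dock [0.0886 0.0073] toolz [-0.001  0.003 -1.   ] yheading 6.3 F [-0.1  0.1 -0.6] w 0.403 joints [ 0.14  0.35 -0.83  1.61  0.26  1.3  -0.62]
shift mm [ -4.5   6.1 142.4] roll 0.1
```

Emit:
servo_tool --pt "-0.004 0.006 0.04 0 0.4" --pt "-0.004 0.006 0.08 0 0.4" --pt "-0.004 0.006 0.12 0 0.4" --pt "-0.004 0.006 0.142 0 0.4" --pt "-0.004 0.006 0.142 0 0.4" --pt "-0.004 0.006 0.142 0 0" --pt "-0.004 0.006 0.142 0 0" --pt "-0.004 0.006 0.142 0 0" --force 30

```text
time: 4.28
tcp_pos: [0.5372, 0.2778, 0.0482]
tool_rot: [-0.0, 0.67, 0.742, -0.001]
force: [-3.9, -1.0, -1.9]
gripper_width: 0.156
```

```bash
python3 -c "
from h import *
go(d2w(-.003,0.0013),.047,6.2)"
```

```text
t 4.28 tcp [0.5372 0.2778 0.0482] dock [0.0788 0.0003] toolz [-0.001 -0.001 -1.   ] yheading 5.9 F [-3.9 -1.  -1.9] w 0.156 joints [ 0.09  0.49 -0.76  1.74  0.38  1.06 -0.7 ]
shift mm [-81.8  -0.5   1.3] roll -0.3
```

Emit:
servo_tool --pt "-0.012 0 0 0 0" --pt "-0.024 0 0 0 0" --pt "-0.036 0 0 0 0" --pt "-0.048 0 0 0 0" --pt "-0.06 0 0 0 0" --pt "-0.07 0 0 0 0" --pt "-0.077 0 0 0 0" --pt "-0.077 0 0 0 0"

```text
time: 4.95
tcp_pos: [0.546, 0.1974, 0.0482]
tool_rot: [0.001, 0.671, 0.741, -0.001]
force: [-6.1, -1.7, 3.2]
gripper_width: 0.157
```

Emit:
servo_tool --pt "-0.004 0 0 0 0" --pt "-0.008 0 0 0 0" --pt "-0.01 0 0 0 0" --pt "-0.012 0 0 0 0" --pt "-0.012 0 0 0 0"

```text
time: 5.37
tcp_pos: [0.5469, 0.1901, 0.0482]
tool_rot: [-0.0, 0.67, 0.742, 0.001]
force: [-4.0, 3.5, 0.3]
gripper_width: 0.158
```

```bash
python3 -c "
from h import *
go(d2w(-.003,0.0013),.047,6.2)"
```

```text
t 5.37 tcp [0.5469 0.1901 0.0482] dock [-0.0094  0.0002] toolz [ 0.     0.002 -1.   ] yheading 5.9 F [-4.   3.5  0.3] w 0.158 joints [ 0.25  0.44 -0.76  1.81  0.34  1.03 -0.54]
shift mm [ 6.4 -1.2  1.2] roll -0.3
```

Emit:
servo_tool --pt "-0.003 0 0 0 0" --pt "-0.006 0 0 0 0" --pt "-0.006 0 0 0 0" --pt "-0.006 0 0 0 0"

```text
time: 5.7
tcp_pos: [0.5469, 0.1901, 0.0482]
tool_rot: [-0.003, 0.669, 0.744, 0.004]
force: [-2.6, 15.4, -5.3]
gripper_width: 0.16
```

At the end stop (force rising, no motion). Release and lift.

Emit:
servo_tool --pt "0.004 0 0 0 0.5" --pt "0.004 0 0 0 0.5" --pt "0.004 0 0 0 0.5" --pt "0.004 0 -0.04 0 0.5" --pt "0.004 0 -0.08 0 0.5" --pt "0.004 0 -0.12 0 0.5" --pt "0.004 0 -0.16 0 0.5"

```text
time: 6.28
tcp_pos: [0.5479, 0.1857, 0.2096]
tool_rot: [0.001, 0.671, 0.742, 0.0]
force: [1.3, -0.9, 0.5]
gripper_width: 0.499
```

```bash
python3 m1.py w3.png; python3 -c "
from h import *
a=np.radians(4.5)
go((.577,-.2005),.2,-85.5)
im=shot('wrist')"
```

```text
tab top 52 med [0.0035 0.006 ] p2 [-0.014  -0.0045] p98 [0.0079 0.0084] z [0.0732 0.077  0.0787]
bar 742 med [-0.0408  0.0014] p2 [-0.0488 -0.0191] p98 [-0.0362  0.0223] z [0.1001 0.106  0.1081]
fixed jaw top 1638 med [0.129  0.0016] p2 [ 0.1193 -0.0252] p98 [0.139  0.0283] z [0.0468 0.0498 0.0515]
blue 1147 med [ 0.0736 -0.0455] p2 [ 0.0221 -0.051 ] p98 [ 0.1181 -0.0399] z [0.0232 0.0247 0.0262]
bed 17620 med [0.0511 0.0013] p2 [-0.1318 -0.051 ] p98 [0.1325 0.0542] z [0.022  0.0241 0.0269]
angle-rect ((0.1327667236328125, 1.5345611572265625), (279.08123779296875, 110.0536880493164), 0.008706646971404552)
t 6.33 tcp [0.5521 0.1878 0.2184] dock [-0.0123 -0.0048] toolz [ 0.014  0.002 -1.   ] yheading 5.7 F [3.5 2.4 5.5] w 0.504 joints [ 0.33  0.26 -0.83  1.63  0.21  1.32 -0.43]
shift mm [-388.9  -14.2   18.2] roll 91.2
```

Emit:
servo_tool --pt "-0.389 -0.014 0.01 91 1" --pt "-0.389 -0.014 0.01 91 1" --pt "-0.389 -0.014 0.01 91 1" --pt "-0.389 -0.014 0.01 91 1" --pt "-0.389 -0.014 0.01 91 1" --pt "-0.389 -0.014 0.01 91 1" --pt "-0.389 -0.014 0.01 91 1" --pt "-0.389 -0.014 0.01 91 1" --force 40

```text
time: 7.05
tcp_pos: [0.5688, -0.1491, 0.1991]
tool_rot: [0.001, 0.945, 0.326, 0.0]
force: [0.7, -0.1, 0.3]
gripper_width: 0.999
```

```bash
python3 -c "
from h import *
go((.577,-.2005),.2,-85.5)"
```

```text
t 7.05 tcp [ 0.5688 -0.1491  0.1991] dock [-0.349  0.015] toolz [ 0.001 -0.002 -1.   ] yheading -51.9 F [ 0.7 -0.1  0.3] w 0.999 joints [ 0.65  0.24 -0.51  1.64  0.13  1.29 -0.79]
shift mm [-25.3  45.6  -0.8] roll 33.6
```

Emit:
servo_tool --pt "-0.025 0.046 0 34 1" --pt "-0.025 0.046 0 34 1" --pt "-0.025 0.046 0 34 1" --pt "-0.025 0.046 0 34 1" --pt "-0.025 0.046 0 34 1" --pt "-0.025 0.046 0 34 1" --pt "-0.025 0.046 0 34 1"

```text
time: 7.63
tcp_pos: [0.5781, -0.1978, 0.1988]
tool_rot: [0.001, 0.999, 0.04, 0.0]
force: [0.2, 1.3, -0.8]
gripper_width: 0.999
```

```bash
cat > m2.py <<'E'
from h import *
import sys
go((.577,-.2005),.2,-85.5)
im,d,K,T=shot('wrist',sys.argv[1]); P=cloud(d,K,T); Z=P[...,2]; hsv=cv2.cvtColor(im,cv2.COLOR_BGR2HSV).astype(int); H,S,V=[hsv[...,i] for i in range(3)]
ok=(abs(P[...,0]-.577)<.12)&(abs(P[...,1]+.2)<.1)&(Z<.06)
m=ok&(H>20)&(H<34)&(S>130)&(V>80)
al=ok&(Z>.008)
for n,k in(('yellow',m),('all',al),('top',ok&(Z>.03))):
    Q=P[k]; rc=cv2.minAreaRect((Q[:,:2]*1000).astype(np.float32)); print(n,k.sum(),rc,'z',np.percentile(Q[:,2],[2,50,98]).round(4))
E
python3 m2.py w4.png
```

```text
t 7.63 tcp [ 0.5781 -0.1978  0.1988] dock [-0.3984  0.011 ] toolz [ 0.    -0.001 -1.   ] yheading -85.4 F [ 0.2  1.3 -0.8] w 0.999 joints [ 0.63  0.28 -0.41  1.59  0.12  1.3  -1.29]
shift mm [-1.3  2.6 -1.2] roll 0.1
yellow 3992 ((577.525634765625, -203.14529418945312), (137.9895782470703, 39.5863037109375), 2.8544793128967285) z [0.0277 0.0338 0.0401]
all 6176 ((584.1891479492188, -201.0432891845703), (297.8050537109375, 103.96099090576172), 33.00882339477539) z [0.0109 0.0339 0.0521]
top 5019 ((580.4105224609375, -203.84925842285156), (288.02020263671875, 102.16365814208984), 33.63298034667969) z [0.0306 0.0344 0.0532]
```

View pics/w4.png

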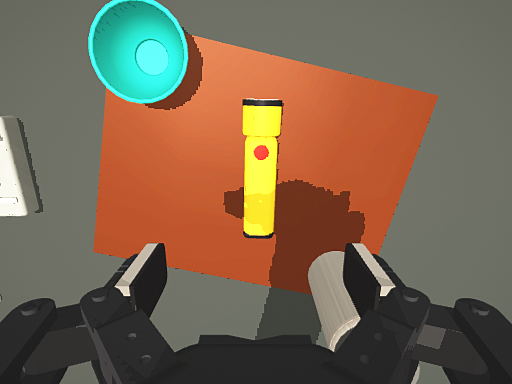

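Wrist view: torch lens ring at (263,98), tail at (258,237), red button facing up at (262,152). Compute its centre and axis.

Run:
```python
from h import *
z=np.load('pics/w4.png.npz'); im,d,K,T=[z[k] for k in('im','d','K','T')]; P=cloud(d,K,T); hsv=cv2.cvtColor(im,cv2.COLOR_BGR2HSV).astype(int)
m=(hsv[...,0]>20)&(hsv[...,0]<34)&(hsv[...,1]>130)&(hsv[...,2]>80); m[:90]=0; m[245:]=0; m[:,:220]=0; m[:,300:]=0
cs=[]
for v in range(145,232,6):
    u=np.where(m[v])[0]; zz=.02; a=plane(u.min()-.5,v,zz,K,T); b=plane(u.max()+.5,v,zz,K,T); cs.append((a+b)/2); w=np.linalg.norm(a-b)
cs=np.array(cs); k=np.polyfit(cs[:,0],cs[:,1],1); print('axis deg',np.degrees(np.arctan(k[0])),'width',w)
col=im[85:110,263].sum(1),im[228:246,258].sum(1); print(col)
for u,v,zz in((263,98,.03),(258,237.5,.034)): print(plane(u,v,zz,K,T).round(4))
print('body y at .577',np.polyval(k,.577))
Q=P[m]; a=np.array([1,k[0]])/np.hypot(1,k[0]); s=Q[:,:2]@a; print('yellow extent along axis',np.percentile(s,[0.3,99.7]))
B=P[(d>0)&(P[...,2]>.006)&(P[...,2]<.06)]; B=B[abs(B[:,:2]@np.array([-a[1],a[0]])-(np.array([.577,np.polyval(k,.577)])@np.array([-a[1],a[0]])))<.012]
s=B[:,:2]@a; s=s[(s>.45)&(s<.68)]; print('all extent',np.percentile(s,[.3,99.7]))
```

```text
axis deg 3.169490587197097 width 0.03349937315496043
(array([422, 425, 422, 421, 422, 424, 420, 423, 417, 419, 419, 414, 410,
       371, 765, 489, 209, 244, 254, 237, 182, 597, 600, 601, 599],
      dtype=uint64), array([579, 579, 579, 579, 579, 579, 579, 463,  97,  98, 205, 335, 328,
       322, 323, 320, 319, 318], dtype=uint64))
[ 0.6535 -0.2001  0.03  ]
[ 0.5051 -0.2075  0.034 ]
body y at .577 -0.2036728920899844
yellow extent along axis [nan nan]
all extent [0.49248082 0.64052377]
```

```bash
python3 -c "
from h import *
go((.579,-.2036),.003,-86.9)"
```

```text
t 7.68 tcp [ 0.5782 -0.1974  0.1988] dock [-0.3981  0.0109] toolz [ 0.    -0.001 -1.   ] yheading -85.4 F [ 0.2  0.1 -0.2] w 0.998 joints [ 0.63  0.28 -0.41  1.59  0.12  1.3  -1.29]
shift mm [  0.3   6.  195.8] roll 1.5
```

Emit:
servo_tool --pt "0 0.006 0.04 1.5 1" --pt "0 0.006 0.08 1.5 1" --pt "0 0.006 0.12 1.5 1" --pt "0 0.006 0.155 1.5 1" --pt "0 0.006 0.18 1.5 1" --pt "0 0.006 0.195 1.5 1" --pt "0 0.006 0.195 1.5 1" --pt "0 0.006 0.195 1.5 1"

```text
time: 8.35
tcp_pos: [0.5784, -0.2025, 0.0032]
tool_rot: [-0.0, 1.0, 0.027, -0.001]
force: [0.3, -0.1, -0.2]
gripper_width: 1.002
```

Emit:
servo_tool --pt "0 0 0 0 0.6" --pt "0 0 0 0 0.3" --pt "0 0 0 0 0.3" --pt "0 0 0 0 0.2" --pt "0 0 0 0 0.2" --force 40

```text
time: 8.77
tcp_pos: [0.5798, -0.2029, 0.0051]
tool_rot: [0.001, 1.0, 0.027, 0.001]
force: [-1.4, -0.9, 4.4]
gripper_width: 0.392
```

```bash
python3 -c "
from h import *
go((.579,-.2036),.003,-86.9)"
```

```text
t 8.77 tcp [ 0.5798 -0.2029  0.0051] dock [-0.4037  0.0099] toolz [ 0.002 -0.001 -1.   ] yheading -86.9 F [-1.4 -0.9  4.4] w 0.392 joints [ 0.6   0.48 -0.37  1.75  0.21  0.95 -1.38]
shift mm [-0.8  0.6  2.1] roll -0.0
```

Emit:
servo_tool --pt "0 0 -0.03 0 0.2" --pt "0 0 -0.07 0 0.2" --pt "0 0 -0.11 0 0.2" --pt "0 0 -0.15 0 0.2" --pt "0 0 -0.18 0 0.2" --pt "0 0 -0.18 0 0.2"

```text
time: 9.27
tcp_pos: [0.5827, -0.2033, 0.1918]
tool_rot: [0.003, 1.0, 0.027, 0.006]
force: [0.9, 0.3, -1.0]
gripper_width: 0.393
```

```bash
python3 -c "
from h import *
go(d2w(.076,.0014),.18,-83.8)
im,d,K,T=shot('wrist','w5.png')"
```

```text
t 9.27 tcp [ 0.5827 -0.2033  0.1918] dock [-0.4044  0.007 ] toolz [ 0.012 -0.005 -1.   ] yheading -86.9 F [ 0.9  0.3 -1. ] w 0.393 joints [ 0.63  0.29 -0.41  1.59  0.12  1.27 -1.31]
shift mm [ -20.8 -480.1    9. ] roll -3.1
```

View pics/w5.png

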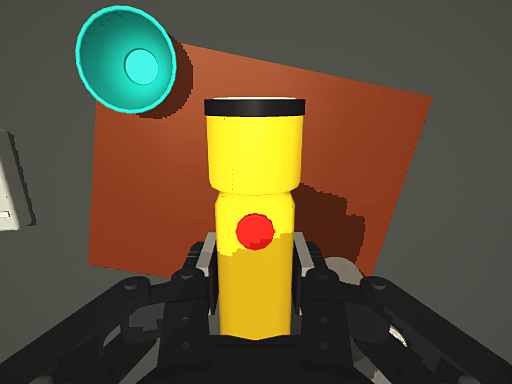

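Torch held level, button up, lens edge at (254,97). Measure its offset in the tool frame.

Run:
```python
from h import *
z=np.load('pics/w5.png.npz'); im,d,K=[z[k] for k in('im','d','K')]; T=np.array(r.get_calibration('wrist')['hand_eye'])
P=cloud(d,K,T)
Q=P[94:120,235:272]; 
for v in range(94,122,3): print(v,P[v,254].round(4))
m=np.zeros(d.shape,bool); m[105:330,200:310]=1; hsv=cv2.cvtColor(im,cv2.COLOR_BGR2HSV).astype(int); m&=(hsv[...,0]>20)&(hsv[...,0]<34)&(hsv[...,1]>130)
for v in(130,170,215,230): 
    u=np.where(m[v])[0]; print(v,P[v,u.min()+1].round(4),P[v,u.max()-1].round(4),P[v,254].round(4))
```

```text
94 [ 0.0793 -0.0007  0.1923]
97 [ 0.0734 -0.0004 -0.0304]
100 [ 0.0723 -0.0004 -0.0347]
103 [ 0.0714 -0.0004 -0.0351]
106 [ 0.0704 -0.0004 -0.0355]
109 [ 0.0694 -0.0004 -0.0342]
112 [ 0.0684 -0.0004 -0.0346]
115 [ 0.0674 -0.0004 -0.0352]
118 [ 0.0663 -0.0004 -0.0347]
121 [ 0.0653 -0.0004 -0.0345]
130 [ 0.0612 -0.0184 -0.0229] [ 0.061   0.0182 -0.0211] [ 0.0623 -0.0004 -0.0354]
170 [ 0.0453 -0.0183 -0.023 ] [ 0.0454  0.0176 -0.0239] [ 0.0479 -0.0004 -0.0349]
215 [ 0.0261 -0.0165 -0.0239] [ 0.0269  0.0152 -0.0261] [ 0.0288 -0.0005 -0.0309]
230 [ 0.019  -0.0164 -0.0233] [ 0.0194  0.0157 -0.0242] [ 0.0228 -0.0005 -0.0318]
```

Emit:
servo_tool --pt "-0.02 -0.48 0 -3 0.2" --pt "-0.02 -0.48 0 -3 0.2" --pt "-0.02 -0.48 0 -3 0.2" --pt "-0.02 -0.48 0 -3 0.2" --pt "-0.02 -0.48 0 -3 0.2" --pt "-0.02 -0.48 0 -3 0.2" --pt "-0.02 -0.48 0 -3 0.2" --pt "-0.02 -0.48 0 -3 0.2"

```text
time: 9.98
tcp_pos: [0.5453, 0.1307, 0.1816]
tool_rot: [0.0, 0.999, 0.053, -0.002]
force: [1.8, -0.8, -2.5]
gripper_width: 0.388
```

```bash
python3 -c "
from h import *
go(d2w(.076,.0014),.18,-83.8)"
```

```text
t 9.98 tcp [0.5453 0.1307 0.1816] dock [-0.0683  0.0081] toolz [-0.003 -0.001 -1.   ] yheading -83.9 F [ 1.8 -0.8 -2.5] w 0.388 joints [ 0.27  0.22 -0.62  1.72  0.13  1.25 -1.85]
shift mm [   6.4 -144.3    1.5] roll -0.1
```

Emit:
servo_tool --pt "0.008 -0.04 0 0 0.2" --pt "0.008 -0.08 0 0 0.2" --pt "0.008 -0.12 0 0 0.2" --pt "0.008 -0.144 0 0 0.2" --pt "0.008 -0.144 0 0 0.2" --pt "0.008 -0.144 0 0 0.2"

```text
time: 10.48
tcp_pos: [0.5378, 0.2752, 0.1814]
tool_rot: [0.0, 0.998, 0.055, -0.002]
force: [0.1, -1.7, -2.6]
gripper_width: 0.392
```

```bash
python3 -c "
from h import *
go(d2w(.076,-.0001),.03,-83.8)"
```

```text
t 10.48 tcp [0.5378 0.2752 0.1814] dock [0.0761 0.    ] toolz [-0.004 -0.001 -1.   ] yheading -83.7 F [ 0.1 -1.7 -2.6] w 0.392 joints [ 0.05  0.33 -0.69  1.61  0.21  1.28 -2.13]
shift mm [7.000e-01 1.000e-01 1.514e+02] roll 0.1
```

Emit:
servo_tool --pt "0 0 0.04 0 0.2" --pt "0 0 0.08 0 0.2" --pt "0 0 0.11 0 0.2" --pt "0 0 0.13 0 0.2" --pt "0 0 0.142 0 0.2" --pt "0 0 0.148 0 0.2" --pt "0 0 0.151 0 0.2" --pt "0 0 0.151 0 0.2"

```text
time: 11.15
tcp_pos: [0.5405, 0.273, 0.033]
tool_rot: [0.0, 0.999, 0.052, 0.0]
force: [0.4, -0.2, -0.3]
gripper_width: 0.387
```

```bash
python3 -c "
from h import *
go(d2w(.076,-.0001),.03,-83.8)"
```

```text
t 11.15 tcp [0.5405 0.273  0.033 ] dock [ 0.0737 -0.0025] toolz [ 0. -0. -1.] yheading -84.0 F [ 0.4 -0.2 -0.3] w 0.387 joints [ 0.    0.48 -0.63  1.75  0.33  1.02 -2.22]
shift mm [-2.4 -2.3  3. ] roll -0.2
```

Emit:
servo_tool --pt "-0.002 -0.002 0.002 0 0.2" --pt "-0.002 -0.002 0.004 0 0.2" --pt "-0.002 -0.002 0.004 0 0.2" --pt "-0.002 -0.002 0.004 0 0.2"

```text
time: 11.48
tcp_pos: [0.5381, 0.2754, 0.0294]
tool_rot: [-0.0, 0.999, 0.053, 0.001]
force: [0.2, 1.0, -1.9]
gripper_width: 0.389
```

```bash
python3 -c "
from h import *
go(d2w(.076,-.0001),.03,-83.8)"
```

```text
t 11.48 tcp [0.5381 0.2754 0.0294] dock [ 0.0763 -0.0004] toolz [ 0.001  0.    -1.   ] yheading -83.9 F [ 0.2  1.  -1.9] w 0.389 joints [-0.    0.48 -0.63  1.76  0.33  1.01 -2.22]
shift mm [-0.3  0.3 -0.6] roll -0.1
```

Emit:
servo_tool --pt "0 0 0.001 0 0.2" --pt "0 0 0.002 0 0.2" --pt "0 0 0.002 0 0.2"

```text
time: 11.73
tcp_pos: [0.5382, 0.2755, 0.0291]
tool_rot: [0.0, 0.999, 0.053, 0.001]
force: [-5.8, -3.5, 10.9]
gripper_width: 0.393
```

Emit:
servo_tool --pt "0 0 -0.002 0 0.45" --pt "0 0 -0.002 0 0.54" --pt "0 0 -0.002 0 0.54" --pt "0 0 -0.02 0 0.54" --pt "0 0 -0.06 0 0.54" --pt "0 0 -0.1 0 0.5" --pt "0 0 -0.14 0 0.3" --pt "0 0 -0.17 0 0"

```text
time: 12.4
tcp_pos: [0.5385, 0.2759, 0.2002]
tool_rot: [-0.001, 0.999, 0.053, 0.002]
force: [0.4, 0.6, 1.0]
gripper_width: 0.231
```

Emit:
servo_tool --pt "0 0 0 0 0" --pt "0 0 0 0 0"

```text
time: 12.57
tcp_pos: [0.539, 0.276, 0.199]
tool_rot: [-0.001, 0.999, 0.053, 0.002]
force: [0.4, 0.2, -1.2]
gripper_width: 0.001
```

```bash
python3 m1.py w6.png; python3 -c "
from h import *
go(d2w(-.01,.001),.2,6.2)"
```

```text
tab top 77 med [ 0.0036 -0.0051] p2 [-0.0131 -0.0059] p98 [0.008 0.008] z [0.0734 0.0761 0.078 ]
bar 944 med [-0.0406 -0.001 ] p2 [-0.0484 -0.0207] p98 [-0.0362  0.0215] z [0.0994 0.1058 0.108 ]
fixed jaw top 1131 med [0.129 0.   ] p2 [ 0.1193 -0.0259] p98 [0.139  0.0276] z [0.0472 0.0498 0.0513]
blue 607 med [ 0.0486 -0.0455] p2 [ 0.021  -0.0508] p98 [ 0.1182 -0.0404] z [0.0232 0.0247 0.0261]
bed 13712 med [ 0.0037 -0.0135] p2 [-0.1349 -0.0525] p98 [0.1318 0.0533] z [0.022  0.0241 0.0272]
angle-rect ((0.0279998779296875, 1.4278335571289062), (279.4460144042969, 110.32025909423828), 0.06249231845140457)
t 12.62 tcp [0.538  0.2752 0.1969] dock [ 0.0761 -0.0002] toolz [ 0.001 -0.    -1.   ] yheading -83.9 F [ 0.6 -0.2 -0.9] w 0.003 joints [ 0.05  0.31 -0.69  1.6   0.21  1.3  -2.13]
shift mm [-1.  86.1 -3.1] roll -90.1
```

View pics/w6.png

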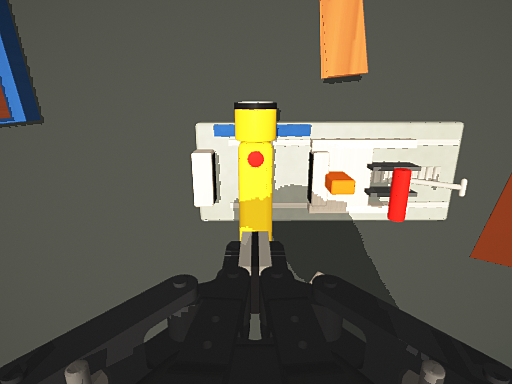

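Torch laid: lens (256,103) over the blue stripe, button (256,159), between the jaws. The bar is still released. Next: check its centring, rotate, and flip the pawl back.

Run:
```python
from h import *
z=np.load('pics/w6.png.npz'); im,d,K,T=[z[k] for k in('im','d','K','T')]; P=cloud(d,K,T); D=w2d(P)
m=(P[...,2]>.05)&(abs(D[...,1]+.06)<.03)&(D[...,0]>.03)&(D[...,0]<.11); Q=D[m]; print('lens tip y',np.percentile(Q[:,1],.5),'x',np.percentile(Q[:,0],[1,99]))
m=(P[...,2]>.045)&(abs(D[...,1]-.005)<.02)&(D[...,0]>.03)&(D[...,0]<.11); Q=D[m]; print('body x',np.percentile(Q[:,0],[1,99]),'slope',np.polyfit(Q[:,1],Q[:,0],1))
```

```text
lens tip y -0.07330038221658555 x [0.0586103  0.09479548]
body x [0.03070228 0.10936555] slope [0.06758698 0.06690089]
```

Emit:
servo_tool --pt "0 0.095 -0.003 -90 0" --pt "0 0.095 -0.003 -90 0" --pt "0 0.095 -0.003 -90 0" --pt "0 0.095 -0.003 -90 0" --pt "0 0.095 -0.003 -90 0" --pt "0 0.095 -0.003 -90 0" --pt "0 0.095 -0.003 -90 0" --pt "0 0.095 -0.003 -90 0"

```text
time: 13.28
tcp_pos: [0.5468, 0.1801, 0.1974]
tool_rot: [-0.001, 0.856, 0.518, -0.002]
force: [-0.9, -0.8, 0.1]
gripper_width: 0.002
```

```bash
python3 -c "
from h import *
go(d2w(-.017,.001),.2,6.2)"
```

```text
t 13.28 tcp [0.5468 0.1801 0.1974] dock [-0.0194  0.0013] toolz [-0.004 -0.001 -1.   ] yheading -27.7 F [-0.9 -0.8  0.1] w 0.002 joints [ 0.31  0.27 -0.79  1.66  0.2   1.3  -1.  ]
shift mm [ 2.1 -1.1 -2.6] roll -33.9
```

Lens tip at y −73.3 mm, as wanted (−73.5).

Emit:
servo_tool --pt "0.003 -0.001 0 -34 0" --pt "0.003 -0.001 0 -34 0" --pt "0.003 -0.001 0 -34 0" --pt "0.003 -0.001 0 -34 0" --pt "0.003 -0.001 0 -34 0" --pt "0.003 -0.001 0 -34 0" --pt "0.003 -0.001 0 -34 0"

```text
time: 13.87
tcp_pos: [0.5476, 0.1834, 0.198]
tool_rot: [-0.001, 0.67, 0.742, -0.001]
force: [-0.8, 0.1, 0.0]
gripper_width: 0.001
```

```bash
python3 -c "
from h import *
go(d2w(-.016,.001),.089,6.2)"
```

```text
t 13.87 tcp [0.5476 0.1834 0.198 ] dock [-0.0162  0.0001] toolz [-0.003 -0.    -1.   ] yheading 5.8 F [-0.8  0.1  0. ] w 0.001 joints [ 0.37  0.3  -0.88  1.66  0.23  1.3  -0.45]
shift mm [  0.2  -0.5 109. ] roll -0.4
```

Emit:
servo_tool --pt "0 0 0.04 0 0" --pt "0 0 0.08 0 0" --pt "0 0 0.1 0 0" --pt "0 0 0.109 0 0" --pt "0 0 0.109 0 0" --pt "-0.01 0 0.109 0 0" --pt "-0.018 0 0.109 0 0" --pt "-0.026 0 0.109 0 0"

```text
time: 14.53
tcp_pos: [0.5526, 0.1573, 0.0926]
tool_rot: [0.001, 0.67, 0.743, 0.001]
force: [-0.2, -0.3, 1.5]
gripper_width: 0.001
```

Emit:
servo_tool --pt "-0.008 0 0 0 0" --pt "-0.016 0 0 0 0" --pt "-0.022 0 0 0 0" --pt "-0.026 0 0 0 0" --pt "-0.026 0 0 0 0" --pt "-0.01 0 -0.03 0 0" --pt "-0.005 0 -0.07 0 0.4" --pt "-0.005 0 -0.11 0 0.4"

```text
time: 15.2
tcp_pos: [0.5499, 0.1554, 0.2013]
tool_rot: [-0.001, 0.668, 0.744, -0.0]
force: [0.7, 0.4, 1.3]
gripper_width: 0.275
```

Emit:
servo_tool --pt "0 0 0 0 0.4" --pt "0 0 0 0 0.4"

```text
time: 15.37
tcp_pos: [0.553, 0.1544, 0.2035]
tool_rot: [0.002, 0.669, 0.743, 0.002]
force: [-0.0, -1.1, -1.4]
gripper_width: 0.399
```

```bash
python3 m1.py w7.png; python3 -c "
from h import *
go(d2w(-.003,.0013),.047,6.2)"
```

```text
tab top 294 med [-0.0042  0.0031] p2 [-0.0131 -0.0048] p98 [0.0077 0.0076] z [0.0759 0.0778 0.0794]
bar 854 med [-0.0967  0.0009] p2 [-0.1052 -0.0194] p98 [-0.0885  0.0221] z [0.0874 0.1062 0.1085]
fixed jaw top few 0
blue 722 med [ 0.0498 -0.0454] p2 [ 0.0208 -0.0511] p98 [ 0.1176 -0.0398] z [0.0232 0.0247 0.0262]
bed 13661 med [0.023 0.001] p2 [-0.1262 -0.0513] p98 [0.1169 0.0544] z [0.0221 0.0241 0.027 ]
angle-rect ((-9.873931884765625, 1.4889411926269531), (258.7588806152344, 110.1307601928711), 0.029444163665175438)
t 15.42 tcp [0.5519 0.1534 0.2014] dock [-0.0465 -0.0009] toolz [ 0.002 -0.    -1.   ] yheading 6.0 F [ 0.4  0.  -1.5] w 0.4 joints [ 0.43  0.28 -0.88  1.67  0.22  1.3  -0.38]
shift mm [ 43.5  -2.5 154.3] roll -0.2
```

Emit:
servo_tool --pt "0.035 -0.001 0.0 0 0.4" --pt "0.044 -0.002 0.02 0 0.4" --pt "0.044 -0.002 0.06 0 0.4" --pt "0.044 -0.002 0.1 0 0.4" --pt "0.044 -0.002 0.135 0 0.4" --pt "0.044 -0.002 0.154 0 0.4" --pt "0.044 -0.002 0.154 0 0.4" --pt "0.044 -0.002 0.154 0 0" --force 30

```text
time: 16.08
tcp_pos: [0.5462, 0.2, 0.0494]
tool_rot: [0.0, 0.668, 0.744, 0.002]
force: [-3.2, 0.7, 22.3]
gripper_width: 0.276
```

Emit:
servo_tool --pt "0 0 0 0 0" --pt "0 0 0 0 0"

```text
time: 16.25
tcp_pos: [0.5458, 0.1997, 0.0496]
tool_rot: [0.0, 0.668, 0.744, 0.002]
force: [-4.7, 1.1, 23.6]
gripper_width: 0.16
```

```bash
python3 -c "
from h import *
go(d2w(.063,.0013),.047,6.2)"
```

```text
t 16.25 tcp [0.5458 0.1997 0.0496] dock [0.0002 0.0002] toolz [ 0.003  0.003 -1.   ] yheading 6.1 F [-4.7  1.1 23.6] w 0.16 joints [ 0.28  0.46 -0.82  1.8   0.38  1.05 -0.58]
shift mm [62.8 -1.3  2.8] roll -0.1
```

Upward force 23 N: a fingertip rests on the face block's top. Reopen, lift, shift back, and re-grip.

Emit:
servo_tool --pt "0 0 -0.004 0 0.4" --pt "0 0 -0.008 0 0.4" --pt "-0.006 0 -0.008 0 0.4" --pt "-0.007 0 -0.006 0 0.4" --pt "-0.007 0 -0.002 0 0.4" --pt "-0.007 0 -0.002 0 0" --pt "-0.007 0 -0.002 0 0" --pt "-0.007 0 -0.002 0 0"

```text
time: 16.92
tcp_pos: [0.5468, 0.1892, 0.0477]
tool_rot: [0.0, 0.669, 0.743, 0.001]
force: [6.4, 0.8, -6.2]
gripper_width: 0.157
```

```bash
python3 -c "
from h import *
go(d2w(.063,.0013),.047,6.2)"
```

```text
t 16.92 tcp [0.5468 0.1892 0.0477] dock [-0.0104  0.0003] toolz [ 0.002  0.001 -1.   ] yheading 6.0 F [ 6.4  0.8 -6.2] w 0.157 joints [ 0.3   0.46 -0.82  1.81  0.38  1.04 -0.56]
shift mm [73.4 -1.3  0.8] roll -0.2
```

Emit:
servo_tool --pt "0.01 0 0 0 0" --pt "0.02 0 0 0 0" --pt "0.028 0 0 0 0" --pt "0.035 0 0 0 0" --pt "0.04 0 0 0 0" --pt "0.045 0 0 0 0" --pt "0.05 0 0 0 0" --pt "0.054 0 0 0 0"

```text
time: 17.58
tcp_pos: [0.541, 0.2418, 0.0478]
tool_rot: [0.001, 0.669, 0.743, -0.001]
force: [4.8, -3.2, -5.3]
gripper_width: 0.161
```

Emit:
servo_tool --pt "0.003 0 0 0 0" --pt "0.006 0 0 0 0" --pt "0.009 0 0 0 0" --pt "0.009 0 0 0 0"

```text
time: 17.92
tcp_pos: [0.5401, 0.2506, 0.0478]
tool_rot: [0.001, 0.669, 0.743, -0.001]
force: [4.3, -2.6, -5.7]
gripper_width: 0.157
```

```bash
python3 -c "
from h import *
go(d2w(.063,.0013),.047,6.2)"
```

```text
t 17.92 tcp [0.5401 0.2506 0.0478] dock [0.0515 0.0004] toolz [ 0.001 -0.002 -1.   ] yheading 6.0 F [ 4.3 -2.6 -5.7] w 0.157 joints [ 0.18  0.49 -0.82  1.76  0.41  1.06 -0.68]
shift mm [11.5 -1.   0.7] roll -0.2
```

Expected contact at dock x ≈ 0.056. Creep on.

Emit:
servo_tool --pt "0.002 0 0 0 0" --pt "0.003 0 0 0 0" --pt "0.004 0 0 0 0" --pt "0.005 0 0 0 0" --pt "0.005 0 0 0 0"

```text
time: 18.33
tcp_pos: [0.54, 0.2506, 0.0478]
tool_rot: [0.003, 0.67, 0.742, -0.004]
force: [1.9, -12.7, 3.7]
gripper_width: 0.162
```

Emit:
servo_tool --pt "0.001 0 0 0 0" --pt "0.002 0 0 0 0" --pt "0.003 0 0 0 0" --pt "0.003 0 0 0 0"

```text
time: 18.67
tcp_pos: [0.54, 0.2506, 0.0478]
tool_rot: [0.004, 0.671, 0.741, -0.006]
force: [0.4, -18.0, 6.2]
gripper_width: 0.155
```

Run:
```python
from h import *
im,d,K,T=shot('wrist','w8.png'); P=cloud(d,K,T); D=w2d(P); Z=P[...,2]; hsv=cv2.cvtColor(im,cv2.COLOR_BGR2HSV).astype(int)
m=(abs(Z-.05)<.003)&(D[...,0]>.11)&(D[...,0]<.15)&(abs(D[...,1])<.03); print('fixed',np.percentile(D[m][:,0],[2,98]) if m.sum() else 0)
y=(hsv[...,0]>20)&(hsv[...,0]<34)&(hsv[...,1]>130)&(D[...,0]>.05)&(D[...,0]<.14)
for yy in(-.06,-.035,-.025,.02,.03,.045,.06):
    q=y&(abs(D[...,1]-yy)<.003); 
    if q.sum()>5: print(yy,np.percentile(D[q][:,0],[1,99]).round(4),np.percentile(Z[q],[2,98]).round(3))
```

```text
fixed [0.11920342 0.13925165]
-0.06 [0.0854 0.1222] [0.048 0.065]
-0.035 [0.0869 0.1193] [0.044 0.062]
-0.025 [0.0873 0.1198] [0.051 0.059]
0.02 [0.0872 0.1195] [0.052 0.059]
0.03 [0.0874 0.1197] [0.051 0.059]
0.045 [0.0864 0.1197] [0.05  0.059]
0.06 [0.0868 0.1197] [0.048 0.059]
```

View pics/w8.png

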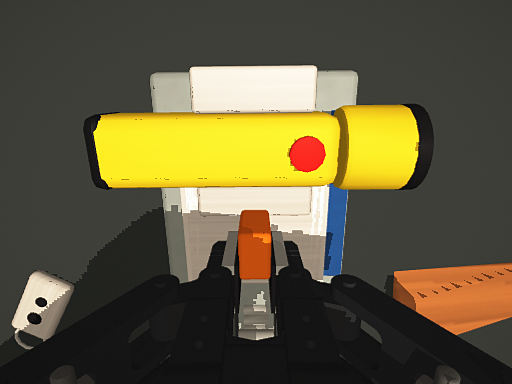

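Torch square and flat against the fixed jaw (0.087–0.120 in clamp x), button up. Unload most of the push, open, and lift.

Emit:
servo_tool --pt "-0.002 0 0 0 0" --pt "-0.004 0 0 0 0" --pt "-0.004 0 0 0 0.35" --pt "-0.005 0 0 0 0.4" --pt "-0.006 0 -0.002 0 0.4" --pt "-0.006 0 -0.03 0 0.4" --pt "-0.006 0 -0.07 0 0.4" --pt "-0.006 0 -0.11 0 0.4"

```text
time: 19.38
tcp_pos: [0.5374, 0.2551, 0.1592]
tool_rot: [-0.001, 0.668, 0.744, -0.001]
force: [1.9, -0.1, 0.3]
gripper_width: 0.4
```

Emit:
servo_tool --pt "-0.03 0 -0.03 0 0.4" --pt "-0.06 0 -0.06 0 0.4" --pt "-0.07 0 -0.06 0 0.4" --pt "-0.07 0 -0.06 0 0.4" --pt "-0.07 0 -0.06 0 0.4"

```text
time: 19.8
tcp_pos: [0.5459, 0.1849, 0.2183]
tool_rot: [-0.0, 0.669, 0.743, -0.0]
force: [-0.2, -0.2, -0.3]
gripper_width: 0.401
```

```bash
python3 m1.py w9.png
python3 - <<'E'
from h import *
z=np.load('pics/w9.png.npz'); im,d,K,T=[z[k] for k in('im','d','K','T')]; P=cloud(d,K,T); D=w2d(P); Z=P[...,2]; hsv=cv2.cvtColor(im,cv2.COLOR_BGR2HSV).astype(int)
y=(hsv[...,0]>20)&(hsv[...,0]<34)&(hsv[...,1]>130)&(D[...,0]>.05)&(D[...,0]<.14)
for yy in(-.025,.02,.045): q=y&(abs(D[...,1]-yy)<.003); print(yy,np.percentile(D[q][:,0],[1,99]).round(4))
m=(abs(Z-.05)<.003)&(D[...,0]>.05)&(D[...,0]<.1)&(abs(abs(D[...,1])-.018)<.006)&(hsv[...,1]<90); print('sliding jaw top x',np.percentile(D[m][:,0],[2,98]))
t=(Z>.04)&(Z<.07)&(D[...,0]>.09)&(D[...,0]<.115)&(abs(D[...,1])<.1); print('torch y extent',np.percentile(D[t][:,1],[.2,99.8]))
s=shot('scene','s9.png');
E
```

```text
tab top 335 med [0.0624 0.0022] p2 [ 0.0521 -0.005 ] p98 [0.0726 0.0076] z [0.0763 0.0779 0.0793]
bar 792 med [-0.0304  0.0017] p2 [-0.0387 -0.0189] p98 [-0.0221  0.0222] z [0.0873 0.1069 0.1092]
fixed jaw top 1553 med [0.1285 0.001 ] p2 [ 0.1188 -0.0503] p98 [0.1386 0.0324] z [0.0482 0.05   0.0534]
blue 663 med [ 0.0527 -0.0454] p2 [ 0.0207 -0.0511] p98 [ 0.0828 -0.0401] z [0.0232 0.0247 0.0262]
bed 11089 med [-0.033   0.0029] p2 [-0.1332 -0.0514] p98 [0.1344 0.0545] z [0.022  0.0242 0.0273]
angle-rect ((-0.1728515625, 1.4775352478027344), (278.87384033203125, 110.06640625), 0.028689807280898094)
-0.025 [0.0857 0.1191]
0.02 [0.0865 0.1179]
0.045 [0.0856 0.118 ]
sliding jaw top x [0.07021073 0.08494797]
torch y extent [-0.0727403   0.07662195]
```

View pics/w9.png

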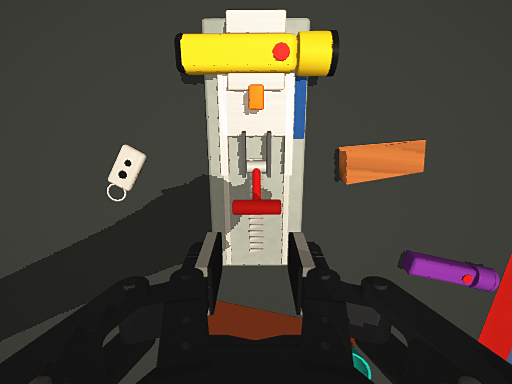

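View pics/s9.png

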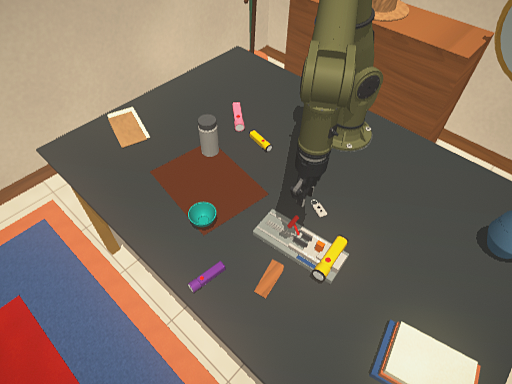

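The final wrist view shows the torch across the bed, touching both jaws, with the button at (281,51), the lens end on the stripe side, and the lever leaning back at (257,207). In the scene view the bowl (202,215), canister (208,135), wedge (268,278) and fob (319,208) are where they started.

```bash
python3 -c "
from station import r
print(r.job_done()); print(r.state()['time'])"
```

```text
the job is handed in; nothing more can be done
None
the job is handed in; nothing more can be done
```

The torch is back in its clamp and the job is handed in at about 20 s on the robot's clock, with the gripper clear above the clamp.

In order, I flipped the pawl to released and pulled the jaw back to its end stop. I laid the torch across the bed, flipped the pawl back to locking, and slid the jaw up until it stopped firm (about 18 N).

**Last checks:**
- **Jaw gap:** about 34.6 mm from the camera against a 34 mm torch body, so snug to within about 1 mm of measuring error.
- **Torch:** square against the fixed jaw with the button up. It spans -73 to +77 mm across the clamp, with the clamp's own centre at about +1.5 mm. The lens end is over the blue stripe.
- **Pawl:** the lever leans to its locking side.
- **Bystanders:** canister, bowl, doorstop and fob show no visible movement in the scene picture.

**What disagreed:**
- When I first gripped the tab to close the jaw, a fingertip rested on the top of the jaw's face block with about 24 N. I reopened, shifted back and gripped again.
- By the arm's own readings the jaw travelled about 62 mm while closing, against the 66 mm expected. The camera's tab position (62.4 mm, 63 mm expected) supports the torch being snug.

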